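# Tighten the wing nut on the water filter lid

## Robot

A 6-joint arm with a two-finger parallel gripper is mounted at the origin on a cart in front of the work surface, level with it; the furniture and walls round the work are solid. World frame = base frame: x ahead of the robot, y to its left, z up, the work surface at z = 0. Lengths are in m, angles in rad, forces in N, time in s.
With the tool pointing down it reaches from about 0.375 to 0.975 m from the base axis. Payload 3.8 kg.
Tool frame: the origin (TCP) lies between the finger pads; the fingertips stand 25 mm ahead of it and the grasp point (between the pads) lies 6 mm ahead of it; z points along the fingers, x is the direction in which the jaws open and shut, and the axes are right-handed (so a half turn about z gives the same grasp; the last joint's range is limited). The gripper opens to 85 mm and grips with 20 to 120 N. Pads are 22 mm wide; open, the fingers measure 114 mm over their backs; the gripper's body (76 mm by 85 mm) begins 54 mm behind the grasp point. The pads swing forward as they close: fully open they stand 13 mm farther back than shut.
Start: joints at [1.296, 0.264, 1.604, -0, 1.274, -0.037], TCP at [0.159, 0.656, 0.256] pointing down, gripper open.
Joint ranges: [-2.63, 2.63], [-0.94, 2.18], [0.31, 2.57], [-1.31, 4.45], [0, 2.66], [-2.55, 2.55]. Speed limits (rad/s): [2.57, 2.57, 3.14, 3.14, 3.14, 3.14].

## Interface

Orientations are given as a unit quaternion [w, x, y, z].
In Python, from bench import reach, servo_line, move_j, gripper_open, close_gripper, wait, solve_ik, get_obs, camera, camera_model, Unreachable, sign_off, silhouettes, landmark_of gives the robot as it stands. The module is installed in compiled form; this text tells all that it offers. Calls block until the motion is done:
- reach(position, orientation): joint-space move of the TCP to a pose.
- servo_line(position, orientation=None, velocity=0.15, force_limit=None): straight line of the TCP; orientation=None keeps the orientation; velocity is the mean speed in m/s. With force_limit (N) it stops when the force on the tool has changed by that much, and returns True; else False.
- move_j(angles): joint-space move.
- gripper_open() and close_gripper(squeeze=None): open the fingers fully, or close them until they stop; squeeze is the grip in N (None keeps the last).
- wait(seconds).
- solve_ik(position, orientation): joint angles nearest the present ones, or None.
- get_obs(): the state.
- camera(name): name is "side" or "top"; returns the picture (480x640x3 uint8, red, green, blue); there is no depth.
- camera_model(name): a dict with "fx", "fy", "cx", "cy" (pixels), "D" ([k1, k2, p1, p2, k3] as OpenCV has them; the pictures are not rectified), "R" (3x3) and "t" (3): a world point X has camera coordinates R X + t. Camera axes: x right, y down, z forward; pixel columns grow to the right and rows downward; lengths in m; the calibration is good to about 2 mm. A picture is of the moment at which its call begins. camera_model takes no time and is no camera call.
A pose or a line that the arm cannot do raises Unreachable and nothing moves.
- sign_off(): hands the job in, once; it reports no verdict.
Trained networks look in the newest picture that a camera, given by its name, has taken for a name from the list of things; names that differ only in an ending like _2 or _b are one class to them, and where a whole thing is asked for, a point or a joint stands for the part that bears it (a point fixed in the world has none). Each returns a list of dicts, best first, with "score" (0 to 1); they miss things now and then, are a little off and sometimes report something else, mostly with a low value. They report only what shows in the picture. A call takes as long as a camera call. They do not tell look-alikes from the thing itself.
- silhouettes(target, camera): "pixels" (480x640 bool, what is visible of it) and "bbox" ([left, top, right, bottom] in pixels, round what is visible of it).
- landmark_of(target, camera): "position" ([row, column] in pixels: a listed point, or the origin of a listed thing).
The state is a dict: "time": time; "q": joint angles; "joint_velocities": joint speeds; "joint_efforts": joint torques, N m; "tool_pos": TCP position; "tcp_rot": TCP orientation; "ft_force": force on the tool from outside, world axes, zero at the start; "torque": the same for the moment, N m; "grip_width": opening from 0.0 (shut) to 1.0 (fully open).
Only numpy, scipy, OpenCV 4.12 (cv2) and the standard library are available. Lean on these libraries where they do the work, as an engineer would, in place of code of your own. Each camera call takes 0.05 s, during which the arm holds its last target. There are 200 camera calls.

## Task

Two countertop water filters stand on the worktop, and the orange wing nut on each is still loose. On the filter with the blue lid, turn the wing nut clockwise (seen from above) until it is fully home at its stop, its wings in line with the two white marks on the lid, and let go of it. Do not knock the two steel hose stubs beside that nut, and leave the wing nut of the grey-lidded filter as it is.

Things in the scene. Friction and masses are not known exactly. Their poses are not given: they have to be found in the camera images.
- blue_filter_nut (a joint): Angle of the wing nut on the blue-lidded filter (rad): starts at 0 to 0.3, grows as it turns clockwise seen from above about its vertical axis, 1.22 = fully home at a hard stop, wings in line with the white marks. It does not rise or sink; friction of about 0.1 N m holds it where it is left. One grasp and one arc of 53 to 70 degrees is enough.
- blue_filter_grip (a point): On the axis of the blue-lidded filter's orange wing nut, at grip height, 28 mm above the lid's top (lid 156 mm wide, top at z = 75 mm, fixed). x along the wings, y across, z up; turns with the nut. Wings: one upright bar 62 mm long, 10 mm thick, top 30 mm above the lid at mid, 40 mm at the ends; below it a round collar of radius 16 mm, up to 8 mm above the lid.
- blue_filter_stubs: The two upright steel hose stubs on the blue lid. Origin on the nut's axis at worktop height, z up; stubs at x = +56 and -56 mm, radius 13 mm at the foot, 10 mm above, ending 35 mm above the lid. Seen from above the wings stand at +0.70 rad (counter-clockwise) from this x axis at joint 0 and at -0.52 when home, so fingers set across the wings pass clear of the stubs.
- grey_filter_ear (a point): End of one wing of the orange nut on the other filter, the same but with a grey lid: 30 mm from that nut's axis, 36 mm above its lid. This nut must be left alone.
Things that resemble listed ones, but are neither listed nor needed, are in the scene too. What is shaped like the part that bears blue_filter_nut but green or yellow is not meant.

How it is judged:
At the end, for the whole second after the job is handed in: The wing nut of the blue-lidded filter is within 0.2 rad (11 degrees) of its stop and at rest, and the ends of the grey-lidded filter's wing nut are within 10 mm of where they started (value of joint blue_filter_nut above 1.02 rad and velocity of joint blue_filter_nut between -0.05 and 0.05 rad/s and distance of grey_filter_ear from where it was at the start of the episode below 0.01 m); the robot touches nothing.
It fails at once if a hose stub of the blue-lidded filter is knocked (more than 12 N) (contact force between any of the fingers, the arm and blue_filter_stubs above 12 N).
It also fails if it takes over 32 s, if anything falls off the work surface, if the arm or the gripper's body presses on something with over 40 N, if the wrist force passes 120 N, or if a joint passes its speed limit or range.

## Working session

There is one attempt and no reset: what is moved stays moved. The work goes in short steps, each a Python script; the robot and the scene stay as the last script left them, time stands still between calls to the robot, and variables do not carry over. Pictures are saved under pics/ and viewed, about 8 in all and at most 12, crops included, and the job is handed in when it is done.

```bash
mkdir -p pics; python3 - <<'E'
from bench import *
import cv2,numpy as np
for c in ("top","side"):
    im=camera(c); cv2.imwrite(f"pics/{c}0.png",im[:,:,::-1])
    for n in ("blue_filter_grip","blue_filter_stubs","grey_filter_ear"):
        for d in landmark_of(n,c): print(c,n,np.round(d["position"],1),round(d["score"],2))
    for d in silhouettes("blue_filter_nut",c): print(c,"sil",d["bbox"],d["pixels"].sum(),round(d["score"],2))
    m=camera_model(c); print({k:np.round(v,3).tolist() for k,v in m.items()})
o=get_obs(); print(o["time"],o["tcp_rot"],o["tool_pos"])
E
```

```text
top blue_filter_grip [280.5 178.7] 0.67
top blue_filter_grip [229.7 309.7] 0.43
top blue_filter_grip [278.1 476.4] 0.42
top blue_filter_stubs [240.6 309.1] 0.64
top blue_filter_stubs [283.8 189. ] 0.44
top grey_filter_ear [219.4 409.5] 0.6
top grey_filter_ear [239.7 313.7] 0.26
top sil [170.8, 273.5, 191.0, 285.4] 120 0.58
top sil [303.6, 225.5, 316.1, 240.7] 69 0.51
top sil [464.2, 274.7, 488.3, 286.0] 137 0.45
{'fx': 491.22, 'fy': 491.22, 'cx': 321.68, 'cy': 249.248, 'D': [-0.051, 0.0, 0.0, 0.0, 0.0], 'R': [[-0.001, -1.0, -0.017], [-0.991, 0.004, -0.132], [0.132, 0.016, -0.991]], 't': [0.218, 0.475, 1.512]}
side blue_filter_grip [377.8 361.3] 0.73
side blue_filter_grip [253.1 299.2] 0.45
side blue_filter_grip [161.1 345.8] 0.42
side grey_filter_ear [185.  289.6] 0.49
side sil [355.3, 365.5, 374.1, 393.5] 279 0.75
side sil [346.3, 149.9, 354.6, 168.6] 96 0.59
side sil [294.5, 242.8, 306.5, 259.7] 155 0.49
{'fx': 482.51, 'fy': 482.51, 'cx': 319.273, 'cy': 236.51, 'D': [-0.008, 0.0, 0.0, 0.0, 0.0], 'R': [[-1.0, -0.009, 0.011], [-0.014, 0.639, -0.769], [0.0, -0.769, -0.639]], 't': [0.469, -0.035, 1.556]}
0.5 [6.25281344e-06 7.85984199e-01 6.18246584e-01 8.49531802e-06] [0.15902751 0.65600109 0.25625607]
```

View pics/top0.png

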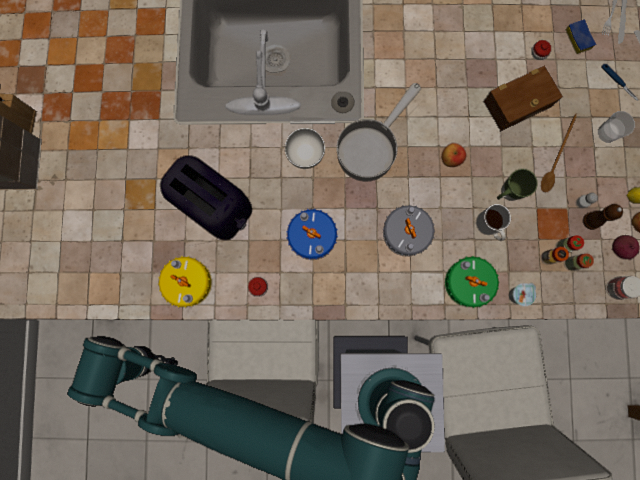

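View pics/side0.png

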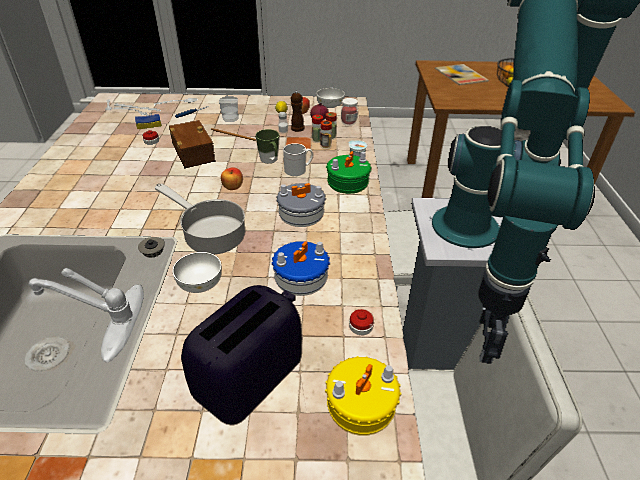

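```bash
cat > h.py <<'E'
import cv2,numpy as np
from bench import *
def ray(c,uv,z):
    m=camera_model(c);K=np.array([[m["fx"],0,m["cx"]],[0,m["fy"],m["cy"]],[0,0,1]])
    p=cv2.undistortPoints(np.array(uv,float).reshape(-1,1,2),K,np.array(m["D"],float))[:,0]
    R=np.array(m["R"]);t=np.array(m["t"]);C=-R.T@t
    d=np.c_[p,np.ones(len(p))]@R
    return C+d*((z-C[2])/d[:,2])[:,None]
def masks(im,box):
    l,t,r,b=box; hsv=cv2.cvtColor(im,cv2.COLOR_RGB2HSV).astype(int)
    w=np.zeros(im.shape[:2],bool); w[t:b,l:r]=1
    H,S,V=hsv[...,0],hsv[...,1],hsv[...,2]
    return w&(H<20)&(S>150)&(V>110), w&(H>100)&(H<130)&(S>120), w&(S<110)&(V>80)
def wing(c,orange,z=.108):
    v,u=np.nonzero(orange); P=ray(c,np.c_[u,v],z)[:,:2]
    w,V=np.linalg.eigh(np.cov((P-P.mean(0)).T)); a=V[:,1]
    return P.mean(0),np.arctan2(a[1],a[0])%np.pi,len(u)
E
python3 - <<'E'
from h import *
out=[]
for c,box in (("top",(284,205,342,262)),("side",(268,236,334,296))):
    im=cv2.imread(f"pics/{c}0.png")[:,:,::-1].copy()
    o,b,g=masks(im,box)
    print(c,"wing",wing(c,o))
    v,u=np.nonzero(b); h=cv2.convexHull(np.c_[u,v].astype(np.int32))
    P=ray(c,h[:,0],.075)[:,:2]; ctr,r=cv2.minEnclosingCircle(P.astype(np.float32)); print("lid circle",ctr,r)
    hm=cv2.fillConvexPoly(np.zeros(o.shape,np.uint8),h,1)>0
    n,L,s,cen=cv2.connectedComponentsWithStats((g&hm).astype(np.uint8))
    for i in range(1,n):
        if s[i,4]>5: print(s[i,4],cen[i].round(1),ray(c,[cen[i]],.075).round(4)[0,:2],ray(c,[cen[i]],.105).round(4)[0,:2])
    l,t,r,bb=box; out.append(cv2.resize(im[t:bb,l:r,::-1],(400,400),interpolation=cv2.INTER_CUBIC))
cv2.imwrite("pics/crop0.png",np.hstack(out))
E
```

```text
top wing (array([0.51732609, 0.24683199]), np.float64(1.0251334344352994), 81)
lid circle (0.5192224383354187, 0.24711349606513977) 0.07779301702976227
54 [303.7 216.1] [0.5734 0.2714] [0.5673 0.2697]
21 [313.1 216.9] [0.5706 0.2424] [0.5646 0.2413]
12 [311.4 228.2] [0.535  0.2475] [0.5297 0.2464]
6 [311.2 231.2] [0.5259 0.2483] [0.5208 0.2471]
22 [310.  249.2] [0.47   0.2519] [0.466  0.2507]
56 [318.9 249.1] [0.47   0.2245] [0.466  0.2238]
side wing (array([0.51784522, 0.26600201]), np.float64(1.39249326360143), 98)
lid circle (0.5408655405044556, 0.28096532821655273) 0.11067035049200058
59 [318.7 250.4] [0.4691 0.2162] [0.469  0.2503]
8 [300.2 248.5] [0.5207 0.2094] [0.5189 0.2437]
103 [281. 259.] [0.5714 0.2541] [0.5679 0.2869]
15 [318.8 259.1] [0.4685 0.252 ] [0.4684 0.2849]
419 [281.8 282.3] [0.563  0.3428] [0.5598 0.3726]
6 [321.7 275.2] [0.4603 0.3144] [0.4606 0.3452]
```

View pics/crop0.png

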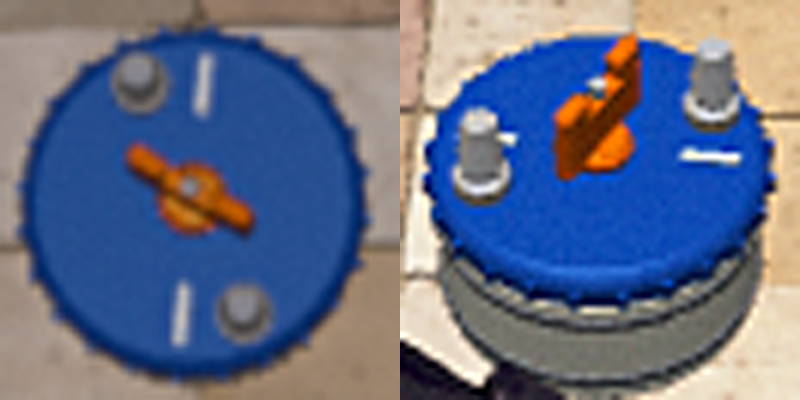

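```bash
cat >> h.py <<'E'
def down(phi): # tool z down, tool x at yaw phi
    return np.array([0,np.cos(phi/2),np.sin(phi/2),0])
C=np.array([.5185,.247]); W0,W1=1.035,-0.10
E
python3 - <<'E'
from h import *
for k in (0,1):
    a=W0+np.pi/2-k*np.pi; 
    q=solve_ik([*C,.111],down(a)); r=solve_ik([*C,.111],down(a-1.135-.05))
    print(k,q,r)
p=get_obs()["tool_pos"]
servo_line([p[0],p[1],.38],velocity=.25)
best=None
for k in (0,1):
    a=W0+np.pi/2-k*np.pi
    q=solve_ik([*C,.111],down(a)); r=solve_ik([*C,.111],down(a-1.185))
    if q is not None and r is not None and abs(r[5]-q[5])<1.4:
        m=max(abs(q[5]),abs(r[5])); 
        if best is None or m<best[0]: best=(m,a)
a=best[1]; print(best)
reach([*C,.36],down(a)); servo_line([*C,.20],velocity=.2)
o=get_obs(); print(o["time"],o["tool_pos"],o["q"],o["ft_force"])
for c in ("top","side"): cv2.imwrite(f"pics/{c}1.png",camera(c)[:,:,::-1])
im=cv2.imread("pics/side1.png")[190:310,230:370]; cv2.imwrite("pics/s1.png",cv2.resize(im,(700,600),interpolation=cv2.INTER_CUBIC))
E
```

```text
0 [ 4.01200225e-01  2.08549979e-01  1.95828621e+00 -4.44089210e-16
  9.74756466e-01 -2.20459610e+00] [ 4.01200225e-01  2.08549979e-01  1.95828621e+00 -4.44089210e-16
  9.74756466e-01 -1.01959610e+00]
1 [ 4.01200225e-01  2.08549979e-01  1.95828621e+00 -4.44089210e-16
  9.74756466e-01  9.36996552e-01] [ 4.01200225e-01  2.08549979e-01  1.95828621e+00 -4.44089210e-16
  9.74756466e-01  2.12199655e+00]
(np.float64(2.121996551662342), -0.5357963267948964)
4.0583 [0.51931817 0.24756761 0.20131702] [ 4.01556131e-01  1.16551408e-01  1.88231086e+00 -5.25526011e-06
  1.14055989e+00  9.37004742e-01] [-0.1525526   0.15950204  0.98921915]
```

View pics/s1.png

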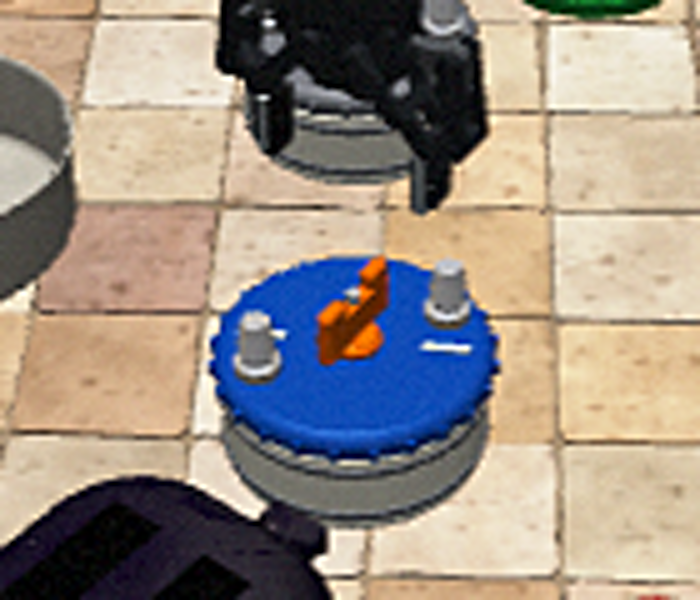

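The gripper hovers with its jaws across the wings and its fingers clear of both stubs. I'll descend and grip.

```bash
python3 - <<'E'
from h import *
def st(s):
    o=get_obs(); print(s,round(o["time"],2),o["tool_pos"].round(4),round(o["grip_width"],3),np.round(o["ft_force"],1),np.round(o["torque"],2),round(o["q"][5],3)); return o
print(servo_line([*C,.110],velocity=.08,force_limit=12)); st("down")
close_gripper(40); st("closed")
for c in ("top","side"): cv2.imwrite(f"pics/{c}2.png",camera(c)[:,:,::-1])
im=cv2.imread("pics/side2.png")[190:310,230:370]; cv2.imwrite("pics/s2.png",cv2.resize(im,(700,600),interpolation=cv2.INTER_CUBIC))
E
```

```text
False
down 5.43 [0.5191 0.2473 0.1108] 1.002 [ 0.3 -0.1 -0.3] [0.01 0.05 0.04] 0.937
closed 6.11 [0.5191 0.2466 0.1102] 0.109 [ 2.4 -3.5  0.2] [-0.47 -0.36  0.12] 0.937
```

View pics/s2.png

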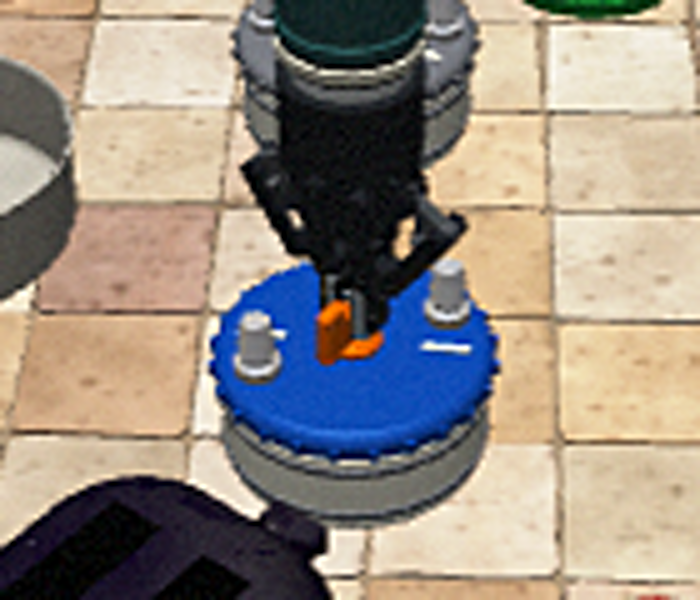

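The bar is held: opening is about 10 mm and side force about 4 N. Next I turn joint 6 in steps and watch the moment about z.

```bash
python3 - <<'E'
from h import *
o=get_obs(); q=np.array(o["q"]); q0=q[5]
for d in (.3,.6,.9,1.05,1.10,1.14,1.17,1.20):
    q[5]=q0+d; move_j(q); o=get_obs()
    print(d,round(o["time"],2),o["tool_pos"].round(4),round(o["grip_width"],3),np.round(o["ft_force"],1),np.round(o["torque"],2),round(o["q"][5]-q0,3))
    if abs(o["torque"][2])>1.0 or np.linalg.norm(o["ft_force"])>30: break
for c in ("top","side"): cv2.imwrite(f"pics/{c}3.png",camera(c)[:,:,::-1])
E
```

```text
0.3 6.6 [0.519  0.2467 0.1102] 0.107 [ 1.4 -1.3  0.8] [-0.09 -0.06 -0.14] 0.297
0.6 6.99 [0.5188 0.247  0.1102] 0.106 [-1.5  0.1  0.5] [ 0.24  0.09 -0.05] 0.595
0.9 7.38 [0.5188 0.2472 0.1102] 0.108 [-1.9  3.2  0.5] [ 0.67  0.27 -0.02] 0.895
1.05 7.65 [0.5188 0.2473 0.1102] 0.106 [-2.4  5.3  0.8] [ 0.88  0.39 -0.05] 1.044
1.1 7.9 [0.5188 0.2474 0.1103] 0.106 [-2.2  4.6  0.9] [ 0.94  0.39 -0.03] 1.094
1.14 8.15 [0.5188 0.2474 0.1103] 0.098 [-1.6  5.8  1.4] [0.93 0.4  0.03] 1.134
1.17 8.4 [0.5188 0.2474 0.1103] 0.103 [-2.2  5.8  0.7] [0.99 0.3  0.58] 1.162
1.2 8.65 [0.5189 0.2474 0.1103] 0.104 [-2.4  4.6  1.3] [0.98 0.4  0.97] 1.192
```

The moment rises sharply past 1.14 rad, so the nut is on its stop where predicted. I'll relax the wind-up, release, retreat and check.

```bash
python3 - <<'E'
from h import *
q=np.array(get_obs()["q"]); q[5]-=.03; move_j(q); print(get_obs()["torque"])
gripper_open(); p=get_obs()["tool_pos"]
servo_line([p[0],p[1],.33],velocity=.15)
reach([.30,.40,.40],down(-1.67)); wait(.3)
o=get_obs(); print(o["time"],o["tool_pos"],o["ft_force"].round(1))
out=[]
for c,box in (("top",(284,205,342,262)),("side",(268,236,334,296))):
    im=camera(c); cv2.imwrite(f"pics/{c}4.png",im[:,:,::-1])
    print(c,wing(c,masks(im,box)[0]))
    l,t,r,b=box; out.append(cv2.resize(im[t:b,l:r,::-1],(400,400),interpolation=cv2.INTER_CUBIC))
cv2.imwrite("pics/crop4.png",np.hstack(out))
gb=(385,205,435,256); a0=cv2.imread("pics/top0.png")[:,:,::-1].copy(); a1=cv2.imread("pics/top4.png")[:,:,::-1].copy()
for a in (a0,a1): print("grey",wing("top",masks(a,gb)[0]))
E
```

```text
[0.59767593 0.12397608 0.53617194]
12.7083 [0.30077953 0.39956244 0.39952789] [-0.1 -0.2  0.4]
top (array([0.51835608, 0.24628907]), np.float64(3.0548630632107887), 85)
side (array([0.5184687 , 0.26531637]), np.float64(2.5759860674137824), 191)
grey (array([ 0.52828615, -0.04957439]), np.float64(0.32283144212128834), 84)
grey (array([ 0.52804832, -0.04965399]), np.float64(0.3239039234538543), 86)
```

View pics/crop4.png

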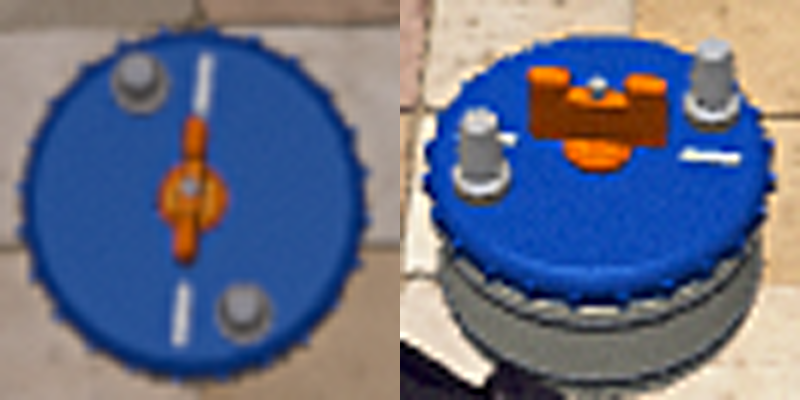

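The crop shows the wings in line with both white marks: -0.087 rad measured against -0.094 for the marks. The grey nut hasn't moved.

```bash
python3 -c "from bench import *; sign_off()"
```

```text
the job is handed in; nothing more can be done
```

The wing nut on the blue-lidded filter is turned clockwise to its stop and released, and the job was handed in at about 13 s. I gripped it across the wings at 40 N and turned it about 1.14 rad with the last joint.

**Stop reached:** the moment about z stayed near zero during the turn, then rose to about 1 N m past 1.14 rad. That is where the stop was expected.

**Final pictures:**
- **Wings:** they stand at -0.087 rad against -0.094 rad for the white marks, well inside the 0.2 rad tolerance.
- **Grey nut:** its angle is unchanged, 0.323 rad before and 0.324 rad after, and its centre moved less than 1 mm.
- **Robot:** the arm is clear of everything, with wrist force about zero. Side forces stayed under about 7 N at every reading, so I saw no sign of a stub contact.

**Disagreement:** the side camera's single-plane angle estimates (1.39 rad before, 2.58 rad after) did not match the top camera's. I took this to be because that camera sees the tall wings obliquely, and used the top view for the angles.

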